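# Feel for the full totes and send them out

## Task

One or two of the three closed blue totes are full of parts (about 9 N), the rest empty (about 3 N), and they look the same: before moving any of them from its place, lift a tote's knob end a little, about a centimetre, with its far end staying down on the work mat, and hold it a moment to feel the weight. Slide every full tote gently forward along the mat until its far end stands flush against the aluminium stop rail, and leave the empty ones where they are. Never lift a tote clear of the mat or tip it steeply, set it down without dropping it, do not press it hard on the rail, and do not disturb the roll of tape or the socket between the totes.

Things in the scene. Friction and masses are not known exactly. Their poses are not given: they have to be found in the camera images.
- tote_a_center (a point): centre of a closed blue tote with a grey lid (one of three that look the same), half-way up (31 mm above its underside). Tote 160 mm long (x) x 100 mm wide (y) x 62 mm high, rim of the lid 2 mm proud all round. x points from the knob end to the far end, z up. A full tote weighs 8.4 to 9.3 N, an empty one 3.0 to 3.5 N, the weight centred in the tote; the lid does not come off
- tote_a_knob (a point): centre of that tote's red ball knob, 26 mm in diameter, 48 mm above the tote's underside, on a 12 mm level stem on the end towards the robot: 28 mm out from that end's face, 108 mm from the tote's centre on its centre line, 188 mm from the far bottom edge about which the tote tips when the knob is lifted. Axes as the tote's
- tote_b_center (a point): the same point of another tote of the same size and look
- tote_b_knob (a point): centre of that tote's ball knob, as for tote_a
- tote_c_center (a point): the same point of another tote of the same size and look
- tote_c_knob (a point): centre of that tote's ball knob, as for tote_a
- stop: fixed aluminium stop rail 600 mm long (y) x 30 mm thick (x) x 40 mm high beyond the totes; origin at the centre of its underside; x points away from the robot, its face towards the robot is the plane x = -15 mm of its frame; a green outbound strip 170 mm wide, drawn on the mat, lies before that face. The totes stand with their far ends 75 to 135 mm short of the face and may be a little askew to it
- mat: fixed dark work mat 500 mm (x) x 860 mm (y), 2 mm thick (its top at z = 0.002), on which the totes and the rail stand; origin at the centre of its underside
- tape: bystander: yellow roll of tape 42 mm in diameter, 24 mm high, standing on its flat side between two totes; origin at the centre of its underside
- socket: bystander: steel socket 28 mm in diameter, 32 mm high, upright between two totes; origin at the centre of its underside
- tote_a: the whole tote; origin at the centre of its underside, axes as above. Pinched lightly (20 N or so) across the tote's width, the knob pivots between the finger pads as it is lifted; a hard squeeze would hold it stiffly. The lift takes about 0.43 of its weight when nothing pulls it fore or aft; while the far edge drags on the mat, a forward push at the knob lessens the lift felt by a quarter of the push and a backward pull adds to it
- tote_b: the whole tote; origin at the centre of its underside, axes as above
- tote_c: the whole tote; origin at the centre of its underside, axes as above

How it is judged:
On the way:
1. before any tote is slid off its place, a tote is held with one end slightly lifted (2 to 15 degrees), its other end resting on the mat (((angle between tote_a_center's own z axis and vertical between 0.03 and 0.26 rad and contact force between tote_a and mat above 0.3 N) or (angle between tote_b_center's own z axis and vertical between 0.03 and 0.26 rad and contact force between tote_b and mat above 0.3 N) or (angle between tote_c_center's own z axis and vertical between 0.03 and 0.26 rad and contact force between tote_c and mat above 0.3 N)) and distance of each of tote_a_center, tote_b_center, tote_c_center from where it was at the start of the episode below 0.04 m), for 0.2 s.
At the end, for the whole second after the job is handed in: Every full tote stands flat on the mat with its far end within 8 mm of the stop rail's face, square to it within 5 degrees and within the rail's length; every empty tote stands flat on the mat within 30 mm of where it was; all are at rest (((contact force between tote_a and mat above 5.8 N and x of tote_a_center in the frame of stop above -0.103 m and y of tote_a_center in the frame of stop between -0.26 and 0.26 m and angle between the x axis of tote_a_center and the x axis of stop, either way round below 0.09 rad) or (contact force between tote_a and mat between 1.5 and 5.8 N and distance of tote_a_center from where it was at the start of the episode below 0.03 m)) and angle between each of tote_a_center, tote_b_center, tote_c_center's own z axis and vertical below 0.03 rad and linear speed of each of tote_a, tote_b, tote_c below 0.01 m/s and ((contact force between tote_b and mat above 5.8 N and x of tote_b_center in the frame of stop above -0.103 m and y of tote_b_center in the frame of stop between -0.26 and 0.26 m and angle between the x axis of tote_b_center and the x axis of stop, either way round below 0.09 rad) or (contact force between tote_b and mat between 1.5 and 5.8 N and distance of tote_b_center from where it was at the start of the episode below 0.03 m)) and ((contact force between tote_c and mat above 5.8 N and x of tote_c_center in the frame of stop above -0.103 m and y of tote_c_center in the frame of stop between -0.26 and 0.26 m and angle between the x axis of tote_c_center and the x axis of stop, either way round below 0.09 rad) or (contact force between tote_c and mat between 1.5 and 5.8 N and distance of tote_c_center from where it was at the start of the episode below 0.03 m))); the robot touches nothing.
It fails at once if a tote is lifted clear of the mat (by more than 15 mm) ((contact force between tote_a and mat below 0.05 N and height (world z) of tote_a_center above 0.048 m) or (contact force between tote_b and mat below 0.05 N and height (world z) of tote_b_center above 0.048 m) or (contact force between tote_c and mat below 0.05 N and height (world z) of tote_c_center above 0.048 m)).
It fails at once if a tote is tipped by more than about 17 degrees (angle between any of tote_a_center, tote_b_center, tote_c_center's own z axis and vertical above 0.3 rad).
It fails at once if a tote is pressed against the stop rail with more than 25 N (contact force between any of tote_a, tote_b, tote_c and stop above 25 N).
It fails at once if a tote is dropped or slammed on the mat (more than 150 N) (contact force between any of tote_a, tote_b, tote_c and mat above 150 N).
It fails at once if the tape or the socket is disturbed (moved more than 15 mm) (distance of any of tape, socket from where it was at the start of the episode above 0.015 m).
It also fails if it takes over 69 s, if anything falls off the work surface, if the arm or the gripper's body presses on something with over 40 N, if the wrist force passes 120 N, or if a joint passes its speed limit or range.

## Robot

A 6-joint arm with a two-finger parallel gripper is mounted at the origin on the work surface. World frame = base frame: x ahead of the robot, y to its left, z up, the work surface at z = 0. Lengths are in m, angles in rad, forces in N, time in s.
With the tool pointing down it reaches from about 0.325 to 0.775 m from the base axis. Payload 5.5 kg.
Tool frame: the origin (TCP) lies midway between the tips of the shut fingers; the grasp point (between the pads) lies 19 mm behind it; z points along the fingers, y is the line along which they close (so a half turn about z gives the same grasp; the last joint's range is limited). The gripper opens to 88 mm and grips with 3 to 60 N. Pads are 20 mm wide; open, the fingers measure 115 mm over their backs; the gripper's body (75 mm by 178 mm) begins 61 mm behind the grasp point.
Start: joints at [-0.057, 0.091, 1.231, -0, 1.82, -0.057], TCP at [0.6, -0, 0.223] pointing down, gripper open.
Joint ranges: [-2.87, 2.87], [-0.86, 2.18], [0.17, 2.46], [-1.51, 4.65], [0.06, 2.69], [-2.65, 2.65]. Speed limits (rad/s): [2.57, 2.57, 3.01, 3.14, 3.14, 3.14].

## Interface

Orientations are given as a rotation vector (axis times angle).
In Python, from bench import * gives the robot as it stands.
- The arm moves only by the shell command python3 -m crank 'ROWS' [FORCE]. ROWS is text: rows parted by semicolons, each of 7 numbers parted by spaces: the shift along the tool's x, y, z in m, then the turn, a rotation vector about the tool's x, y, z in degrees, then the finger opening in m, from 0 to 0.0878. In form: dx dy dz ax ay az claw; .... A call has 1 to 10 rows; each row shifts and turns the commanded pose from where the row before left it, along the tool's axes as they then stand; what a row does not reach is not made up. A row lasts 1/8 s, in which the tool goes at most 62.5 mm and 10.7 degrees, less where a joint would pass 70% of its speed; a pose out of reach is approached as far as the arm can. A call is refused whole if a number of a shift passes 0.0625 or a number of a turn 10.7, either way. A call with a gripper value outside its range is refused whole. The fingers move at their own pace and stop on an object; FORCE is the grip in N (left out, the last holds). Time passes only in rows, so rows that do not move let the fingers close. It gives the time, the measured TCP pose, the force, the opening and the grip force at its end, in the units of the state.
- read_state(): the state, without advancing time (a new reading comes with each control period).
- get_image(name): name is "scene" or "side" or "wrist"; returns the picture (420x560x3 uint8, blue, green, red); there is no depth.
- camera_params(name): a dict with "K" (3x3 intrinsics, pixels), "position" and "rotation" of the camera in the world. Camera axes: x right, y up, looking along -z (the intrinsics and any distortion apply to the point x, -y, -z); pixel columns grow to the right and rows downward; lengths in m; the calibration is good to about 2 mm. The wrist camera is an equidistant fisheye: a pixel r from the principal point sees the ray r / f radians off the axis. A picture is of the moment at which its call begins: read the wrist's pose just before it. camera_params takes no time and is no camera call; for the wrist camera it gives the pose at the moment of the call.
- hand_in(): hands the job in; it is judged then, once.
The state is a dict: "time_s": time; "qpos": joint angles; "dq": joint speeds; "effort": joint torques, N m; "eef_pos": TCP position; "ee_rot": TCP orientation; "force": force on the tool from outside, world axes, zero at the start; "torque": the same for the moment, N m; "finger_gap": opening from 0.0 (shut) to 1.0 (fully open); "gripper_force": force on a finger pad.
Only numpy, scipy, OpenCV 4.12 (cv2) and the standard library are available. Lean on these libraries where they do the work, as an engineer would, in place of code of your own. Each camera call takes 0.05 s, during which the arm holds its last target. There are 200 camera calls.

## Working session

There is one attempt and no reset: what is moved stays moved. The work goes in short steps, Python scripts to look and compute and a shell command to move; the robot and the scene stay as the last step left them, time stands still between calls to the robot, and variables do not carry over. Pictures are saved under pics/ and viewed, at most 11 in all, crops included, and the job is handed in when it is done.

```bash
mkdir -p pics
python3 - <<'E'
from bench import *
import cv2,numpy as np
for n in("scene","side"):
    cv2.imwrite(f"pics/{n}0.png",get_image(n))
s=read_state();print(s)
for n in("scene","side","wrist"):print(n,camera_params(n))
E
```

```text
{'time_s': 0.1, 'qpos': array([-5.66547757e-02,  9.17631277e-02,  1.23176094e+00, -5.44533219e-06,
        1.81978833e+00, -5.66725553e-02]), 'dq': array([ 0.00127557, -0.00226144, -0.00052949, -0.00083386, -0.00066156,
       -0.00088932]), 'effort': array([ 2.46603209e-03, -4.47854412e+01, -4.07573140e+01,  6.99365954e-02,
        2.83264846e-02, -6.35370566e-05]), 'eef_pos': array([5.99736356e-01, 3.84633201e-05, 2.21634742e-01]), 'ee_rot': array([-2.22051814e+00, -2.22055465e+00,  1.80436183e-03]), 'force': array([ 0.73397547,  0.25266649, -0.79796236]), 'torque': array([0.03421077, 0.01117945, 0.00396902]), 'gripper_force': 0.0, 'finger_gap': 1.001470583773088}
scene {'K': array([[408.58989871,   0.        , 280.86051092],
       [  0.        , 408.58989871, 212.80804092],
       [  0.        ,   0.        ,   1.        ]]), 'position': array([1.21022652, 0.21823433, 0.5445328 ]), 'rotation': array([0.62829371, 0.84659009, 1.76516111])}
side {'K': array([[467.6954598 ,   0.        , 278.95810948],
       [  0.        , 467.6954598 , 210.34333144],
       [  0.        ,   0.        ,   1.        ]]), 'position': array([0.45263936, 0.65277263, 0.62201532]), 'rotation': array([ 0.17850878, -1.25314922, -2.64172572])}
wrist {'K': array([[325.1922621 ,   0.        , 279.81089624],
       [  0.        , 325.1922621 , 201.87342908],
       [  0.        ,   0.        ,   1.        ]]), 'position': array([0.59988326, 0.07369392, 0.38357281]), 'rotation': array([-0.2710419 ,  0.00175568,  0.0009448 ])}
```

View pics/scene0.png

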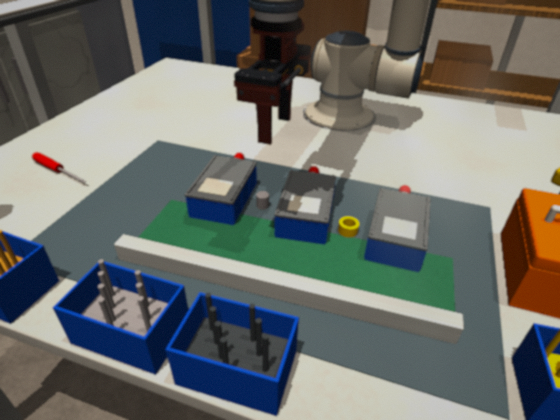

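View pics/side0.png

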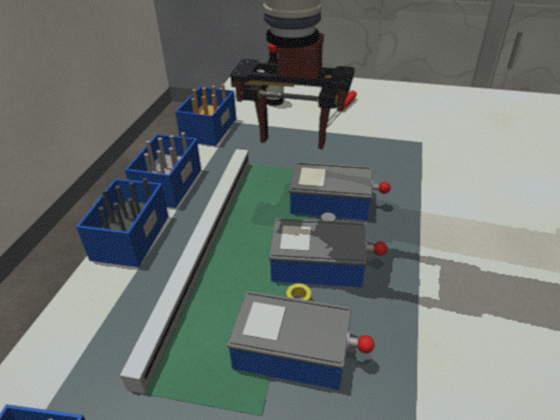

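The scene view shows three totes, with knobs at (239,157), (314,171) and (404,190), the rail in front, the socket at (262,198) and the tape at (348,226). In the side view the knobs are at (385,187), (380,248) and (366,344). Next I'll triangulate them.

```bash
cat > h.py <<'E'
from bench import *
import cv2,numpy as np
from scipy.spatial.transform import Rotation as R
def ray(n,uv,cp):
    K=cp["K"];x=(np.asarray(uv,float)-K[:2,2])/K[0,0]
    if n=="wrist":
        r=np.linalg.norm(x);d=np.r_[x*(np.sin(r)/max(r,1e-9)),np.cos(r)]
    else: d=np.r_[x,1.]
    d=d*[1,-1,-1];d/=np.linalg.norm(d)
    return np.array(cp["position"]),R.from_rotvec(cp["rotation"]).apply(d)
def plane(n,uv,z,cp):
    p,d=ray(n,uv,cp);return p+d*(z-p[2])/d[2]
def tri(rs):
    A=sum(np.eye(3)-np.outer(d,d) for p,d in rs);b=sum((np.eye(3)-np.outer(d,d))@p for p,d in rs)
    return np.linalg.solve(A,b)
def reds(im):
    h=cv2.cvtColor(im,cv2.COLOR_BGR2HSV)
    m=cv2.inRange(h,(0,150,90),(6,255,255))|cv2.inRange(h,(172,150,90),(180,255,255))
    n,_,st,c=cv2.connectedComponentsWithStats(m)
    return [(c[i].round(1),st[i]) for i in range(1,n) if st[i][4]>25]
E
python3 - <<'E'
from h import *
for n in("scene","side","wrist"):
    cp=camera_params(n)
    im=get_image(n) if n=="wrist" else cv2.imread(f"pics/{n}0.png")
    if n=="wrist":cv2.imwrite("pics/wrist0.png",im)
    for c,s in reds(im):print(n,c,s,plane(n,c,.05,cp).round(4))
E
```

```text
scene [ 45.6 161.2] [ 33 153  28  18 243] [ 0.6169 -0.551   0.05  ]
scene [239.  155.6] [235 153   9   6  39] [ 0.4327 -0.1485  0.05  ]
scene [313.3 169.4] [309 167   9   6  41] [0.4286 0.0348 0.05  ]
scene [404.6 188.5] [401 186   9   6  37] [0.4323 0.2401 0.05  ]
side [272.   46.6] [269  43   7   8  34] [ 0.8698 -0.8806  0.05  ]
side [349.1  97.6] [344  91  12  16  94] [ 0.5637 -0.5446  0.05  ]
side [384.1 186.3] [379 182  11  10  80] [ 0.4409 -0.1509  0.05  ]
side [380.1 247.6] [375 242  12  12 119] [0.4345 0.0342 0.05  ]
side [365.4 343.3] [358 335  16  17 216] [0.4393 0.238  0.05  ]
wrist [129.8 153.1] [121 142  19  23 317] [0.4331 0.0369 0.05  ]
```

View pics/wrist0.png

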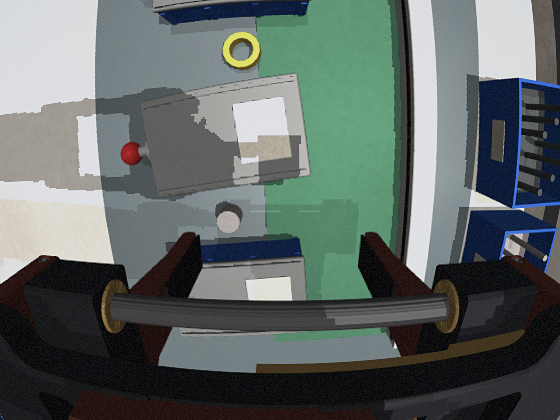

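The wrist view shows the middle tote with its knob at (132,153) and lid corners near (143,103), (297,74), (310,174) and (157,194). The tape is at (241,49), the socket at (228,222), and the rail top edge is near col 412.

```bash
python3 - <<'E'
from h import *
S={n:camera_params(n) for n in("scene","side","wrist")}
P=lambda n,u,z:plane(n,u,z,S[n])
kn={'C':[(239,156),(384.5,187)],'B':[(313.3,170.3),(380.1,248)],'A':[(404.6,189.3),(365.6,343.7)]}
for k,(a,b) in kn.items():
    rs=[ray("scene",a,S["scene"]),ray("side",b,S["side"])]
    if k=='B':rs.append(ray("wrist",(131.5,153.5),S["wrist"]))
    print(k,tri(rs).round(4))
im=cv2.imread("pics/side0.png");w=cv2.imread("pics/wrist0.png")
lid={'A':[(247,297),(349,309),(345,361),(233,341)],'B':[(276,221),(366,224),(364,262),(272,255)],'C':[(297,166),(372,169),(373,195),(291,191)]}
for k,c in lid.items():
    p=np.array([P("side",u,.064) for u in c])[:,:2]
    print(k,p.round(3).tolist(),'yaw',[np.degrees(np.arctan2(*(q[::-1]))).round(1) for q in (p[0]-p[1],p[3]-p[2])])
p=np.array([P("wrist",u,.064) for u in [(297,74),(143,103),(157,194),(310,174)]])[:,:2]
print('Bw',p.round(3).tolist(),[np.degrees(np.arctan2(*(q[::-1]))).round(1) for q in (p[0]-p[1],p[3]-p[2])])
print('rail',[P("wrist",u,.042).round(3) for u in [(409,20),(411,100),(412,200)]],[P("scene",u,.042).round(3) for u in [(125,241),(458,319)]],[P("side",u,.042).round(3) for u in [(240,151),(135,377)]])
print('tape',P("wrist",(241,49),.026),'sock',P("wrist",(228,222),.034))
# rotation preview
s=read_state();Rt=R.from_rotvec(s['ee_rot']);print(Rt.as_matrix().round(3))
E
python3 -c "
import cv2,numpy as np
im=cv2.imread('pics/side0.png')[140:400,110:400];cv2.imwrite('pics/sidecrop.png',cv2.resize(im,None,fx=2.3,fy=2.3,interpolation=2))"
```

```text
C [ 0.4399 -0.145   0.0531]
B [0.435  0.0364 0.0512]
A [0.4391 0.2403 0.0523]
A [[0.625, 0.206], [0.47, 0.193], [0.464, 0.283], [0.621, 0.287]] yaw [np.float64(4.5), np.float64(1.6)]
B [[0.626, 0.021], [0.465, -0.007], [0.458, 0.09], [0.611, 0.108]] yaw [np.float64(9.8), np.float64(6.8)]
C [[0.627, -0.165], [0.47, -0.188], [0.46, -0.097], [0.62, -0.075]] yaw [np.float64(8.3), np.float64(7.9)]
Bw [[0.616, 0.113], [0.459, 0.09], [0.469, -0.007], [0.63, 0.014]] [np.float64(8.3), np.float64(7.2)]
rail [array([0.741, 0.186, 0.042]), array([0.743, 0.094, 0.042]), array([ 0.752, -0.019,  0.042])] [array([ 0.777, -0.222,  0.042]), array([0.75 , 0.353, 0.042])] [array([ 0.777, -0.23 ,  0.042]), array([0.741, 0.359, 0.042])]
tape [0.55708584 0.1466347  0.026     ] sock [ 0.53995597 -0.04752544  0.034     ]
[[-0.     1.    -0.001]
 [ 1.     0.     0.   ]
 [ 0.    -0.001 -1.   ]]
```

View pics/sidecrop.png

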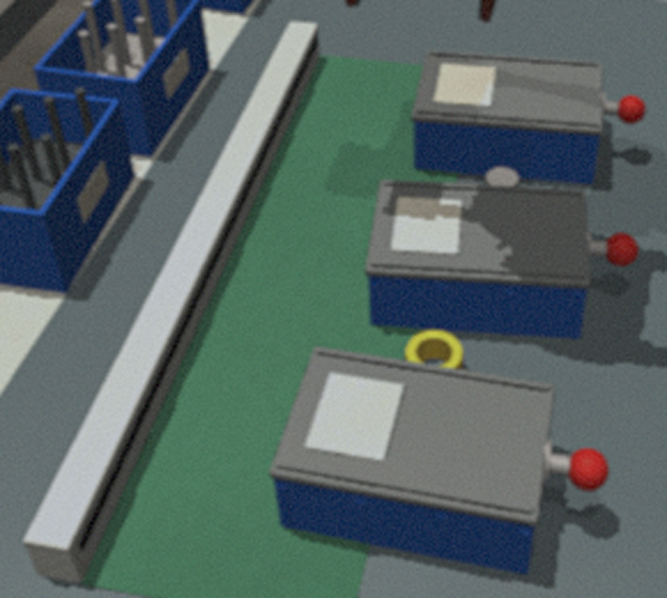

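```bash
python3 -m crank '0.009 -0.041 0.018 0 0 0 0.07;0.009 -0.041 0.018 0 0 0 0.07;0.009 -0.041 0.018 0 0 0 0.07;0.009 -0.042 0.018 0 0 10.2 0.07;0 0 0 0 0 10.2 0.07;0 0 0 0 0 10.2 0.07;0 0 0 0 0 10.2 0.07;0 0 0 0 0 10.2 0.07;0 0 0 0 0 10.2 0.07;0 0 0 0 0 10.2 0.07' 20
python3 -m crank '0 0 0 0 0 10.2 0.07;0 0 0 0 0 0 0.07;0 0 0 0 0 0 0.07'
python3 - <<'E'
from h import *
cp=camera_params("wrist");s=read_state();im=get_image("wrist");cv2.imwrite("pics/wrist1.png",im)
print(s['eef_pos'],R.from_rotvec(s['ee_rot']).as_matrix().round(3).tolist(),s['force'])
for c,st in reds(im):print(c,st,plane("wrist",c,.05,cp).round(4))
S={n:camera_params(n) for n in("side",)}
q=lambda u:plane("side",np.array(u)/2.3+[110,140],.042,S["side"]).round(3)
print('rail in',q((318,38)),q((82,548)),'out',q((290,22)),q((27,542)))
E
```

```text
time_s: 1.4
eef_pos: [0.4348, 0.036, 0.1503]
ee_rot: [-3.102, -0.499, 0.001]
force: [-0.1, -0.3, -0.3]
finger_gap: 0.8
gripper_force: 0.0
time_s: 1.78
eef_pos: [0.4349, 0.036, 0.1505]
ee_rot: [-3.133, -0.236, 0.0]
force: [0.1, 0.7, -0.9]
finger_gap: 0.801
gripper_force: 0.0
[0.43492732 0.03599158 0.15048024] [[0.989, 0.15, -0.0], [0.15, -0.989, -0.0], [-0.0, -0.0, -1.0]] [ 0.05469443  0.69385749 -0.85500504]
[ 67.7 167. ] [ 57 156  22  24 438] [0.4387 0.2413 0.05  ]
[279.4 202.5] [265 189  30  28 663] [0.4344 0.0368 0.05  ]
[468.2 224.5] [458 213  22  24 420] [ 0.4399 -0.1474  0.05  ]
rail in [ 0.752 -0.212  0.042] [0.726 0.357 0.042] out [ 0.788 -0.234  0.042] [0.76  0.362 0.042]
```

View pics/wrist1.png

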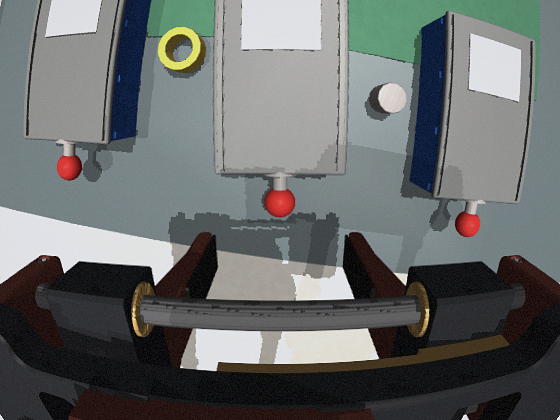

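The wrist view puts tool and tote B in line, with the knob at (279,202). All three knobs agree with the triangulation, so I'm descending and pinching B.

```bash
python3 -m crank '0 0 0.03 0 0 0 0.06;0 0 0.04 0 0 0 0.06;0 0 0.04 0 0 0 0.06;0 0 0.008 0 0 0 0.05;0 0 0 0 0 0 0.05' 20
python3 -m crank '0 0 0 0 0 0 0.015;0 0 0 0 0 0 0.015;0 0 0 0 0 0 0.015;0 0 0 0 0 0 0.015'
```

```text
time_s: 2.45
eef_pos: [0.4351, 0.036, 0.0332]
ee_rot: [-3.133, -0.231, 0.0]
force: [-0.4, 0.2, 0.0]
finger_gap: 0.573
gripper_force: 0.0
time_s: 2.95
eef_pos: [0.4356, 0.0361, 0.0337]
ee_rot: [-3.133, -0.23, -0.003]
force: [-0.9, 0.7, 4.8]
finger_gap: 0.285
gripper_force: 20.0
```

```bash
python3 -m crank '0.001 0 -0.004 0 0 0 0.015;0.001 0 -0.004 0 0 0 0.015;0.001 0 -0.004 0 0 0 0.015;0 0 0 0 0 0 0.015;0 0 0 0 0 0 0.015;0 0 0 0 0 0 0.015' 20
python3 - <<'E'
from h import *
a=[]
for i in range(3):
    s=read_state();a.append(s['force']);get_image("wrist")
print(np.round(a,1).tolist(),s['eef_pos'].round(4),s['torque'].round(2))
E
```

```text
time_s: 3.7
eef_pos: [0.4378, 0.0364, 0.0444]
ee_rot: [-3.133, -0.23, 0.001]
force: [1.5, 0.3, -5.0]
finger_gap: 0.281
gripper_force: 20.0
[[1.5, 0.3, -5.0], [1.8, 1.7, -4.7], [1.8, 0.2, -5.3]] [0.4378 0.0364 0.0445] [ 0.14 -0.16 -0.01]
```

```bash
python3 -m crank '-0.001 0 0.004 0 0 0 0.015;-0.001 0 0.004 0 0 0 0.015;-0.001 0 0.003 0 0 0 0.015;0 0 0 0 0 0 0.015;0 0 0 0 0 0 0.015' 20
python3 -m crank '0.003 0 0 0 0 0 0.015;0.006 0 0 0 0 0.5 0.015;0.009 0 0 0 0 0.8 0.015;0.009 0 0 0 0 0.8 0.015;0.009 0 0 0 0 0.8 0.015;0.009 0 0 0 0 0.8 0.015;0.009 0 0 0 0 0.8 0.015;0.009 0 0 0 0 0.8 0.015;0.009 0 0 0 0 0.6 0.015;0.009 0 0 0 0 0 0.015' 25
python3 -m crank '0.009 0 0 0 0 0 0.015;0.004 0 0 0 0 0 0.015;0 0 0 0 0 0 0.015' 25
python3 - <<'E'
from h import *
cp=camera_params("wrist");s=read_state();im=get_image("wrist");cv2.imwrite("pics/wrist2.png",im)
print(s['eef_pos'],s['force'],np.degrees(np.arctan2(*R.from_rotvec(s['ee_rot']).as_matrix()[[1,0],0])))
cv2.imwrite("pics/side2.png",get_image("side"))
E
```

```text
time_s: 4.47
eef_pos: [0.4349, 0.036, 0.0338]
ee_rot: [-3.133, -0.23, 0.0]
force: [-2.3, -0.4, -0.6]
finger_gap: 0.286
gripper_force: 20.0
time_s: 5.72
eef_pos: [0.5148, 0.0438, 0.0337]
ee_rot: [3.141, 0.069, -0.005]
force: [-7.6, 0.1, 3.3]
finger_gap: 0.281
gripper_force: 25.0
time_s: 6.1
eef_pos: [0.5283, 0.0443, 0.0337]
ee_rot: [3.141, 0.069, -0.002]
force: [-4.5, -0.1, 1.3]
finger_gap: 0.284
gripper_force: 25.0
[0.52833761 0.04431177 0.03374567] [-4.54576412 -0.11710761  1.28232652] 2.5057386372834616
```

View pics/wrist2.png

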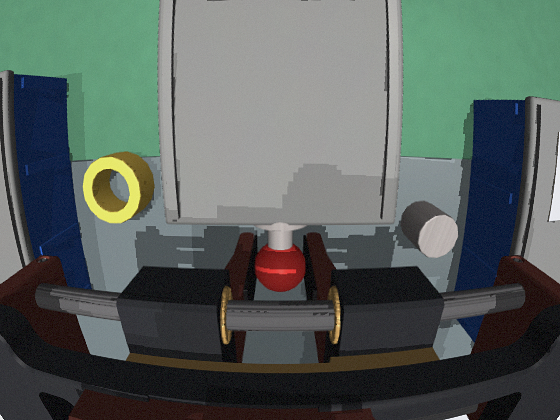

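View pics/side2.png

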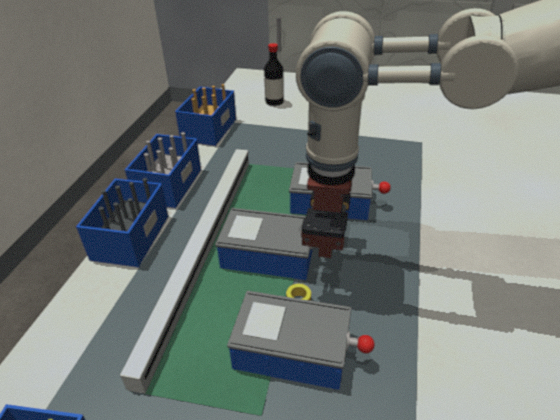

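The wrist view shows tote B in line with the tool and the knob held at (280,265). The side view shows B's far end about 25 mm short of the rail, with the tape and socket undisturbed. I'll close the rest in small steps.

```bash
python3 -m crank '0.005 0 0 0 0 0 0.015;0.005 0 0 0 0 0 0.015;0.004 0 0 0 0 0 0.015;0.002 0 0 0 0 0 0.015' 12
python3 -m crank '0.002 0 0 0 0 0 0.015;0.002 0 0 0 0 0 0.015'
python3 -m crank '0.002 0 0 0 0 0 0.015;0.001 0 0 0 0 0 0.015'
```

```text
time_s: 6.7
eef_pos: [0.5439, 0.045, 0.0337]
ee_rot: [3.141, 0.069, -0.003]
force: [-7.3, -0.2, 3.2]
finger_gap: 0.286
gripper_force: 12.0
time_s: 6.95
eef_pos: [0.5478, 0.0451, 0.0337]
ee_rot: [3.141, 0.068, -0.003]
force: [-7.0, 0.2, 3.3]
finger_gap: 0.285
gripper_force: 12.0
time_s: 7.2
eef_pos: [0.5508, 0.0453, 0.0337]
ee_rot: [3.141, 0.069, -0.003]
force: [-6.4, -0.4, 3.2]
finger_gap: 0.29
gripper_force: 12.0
```

```bash
python3 -m crank '0.002 0 0 0 0 0 0.015;0.001 0 0 0 0 0 0.015'
python3 -m crank '0.0015 0 0 0 0 0 0.015;0.0015 0 0 0 0 0 0.015'
python3 -m crank '0.001 0 0 0 0 0 0.015'
python3 -m crank '0.001 0 0 0 0 0 0.015'
```

```text
time_s: 7.45
eef_pos: [0.5538, 0.0454, 0.0337]
ee_rot: [3.141, 0.069, -0.003]
force: [-7.4, 0.4, 3.9]
finger_gap: 0.285
gripper_force: 12.0
time_s: 7.7
eef_pos: [0.5567, 0.0455, 0.0337]
ee_rot: [3.141, 0.069, -0.003]
force: [-8.8, -0.4, 2.4]
finger_gap: 0.285
gripper_force: 12.0
time_s: 7.82
eef_pos: [0.5577, 0.0456, 0.0337]
ee_rot: [3.141, 0.069, -0.003]
force: [-7.3, -0.7, 2.8]
finger_gap: 0.285
gripper_force: 12.0
time_s: 7.95
eef_pos: [0.5587, 0.0456, 0.0337]
ee_rot: [3.141, 0.069, -0.003]
force: [-7.3, -1.0, 4.1]
finger_gap: 0.283
gripper_force: 12.0
```

```bash
python3 -m crank '0.001 0 0 0 0 0 0.015;0.001 0 0 0 0 0 0.015'
python3 -m crank '0.001 0 0 0 0 0 0.015'
python3 -m crank '0.001 0 0 0 0 0 0.015'
python3 - <<'E'
from h import *
im=get_image("side");cv2.imwrite("pics/side3.png",cv2.resize(im[140:300,150:400],None,fx=3,fy=3,interpolation=2))
print(read_state()['force'])
E
```

```text
time_s: 8.2
eef_pos: [0.5601, 0.0456, 0.0337]
ee_rot: [3.141, 0.068, -0.005]
force: [-11.5, -0.6, 5.6]
finger_gap: 0.287
gripper_force: 12.0
time_s: 8.32
eef_pos: [0.5602, 0.0457, 0.0337]
ee_rot: [3.141, 0.069, -0.009]
force: [-15.6, -0.9, 7.8]
finger_gap: 0.282
gripper_force: 12.0
time_s: 8.45
eef_pos: [0.561, 0.0457, 0.0336]
ee_rot: [3.141, 0.069, -0.01]
force: [-15.3, -1.8, 6.6]
finger_gap: 0.288
gripper_force: 12.0
[-1.38761266e+01  1.26272868e-02  6.64313233e+00]
```

View pics/side3.png

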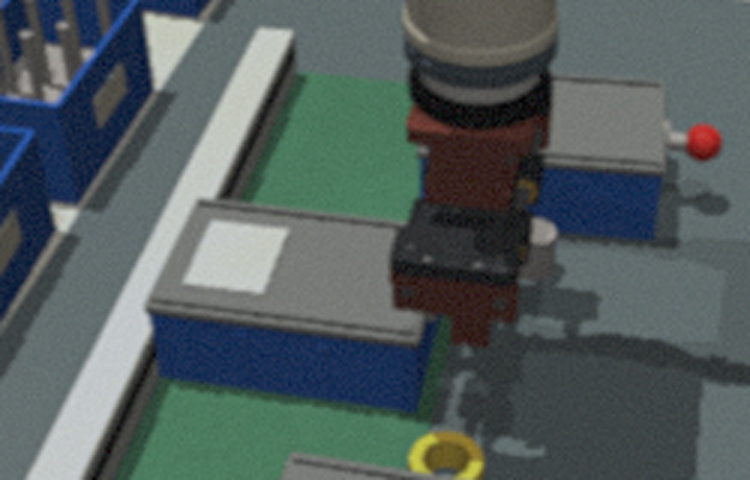

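Force stepped from about 7 to 15 N while the tool stopped advancing, and the side view shows B's far end flush and parallel at the rail. I'll release it and go on to A.

```bash
python3 -m crank '-0.001 0 0 0 0 0 0.015;0 0 0 0 0 0 0.06;0 0 0 0 0 0 0.06;0 0 0 0 0 0 0.06;0 0 -0.03 0 0 0 0.07;0 0 -0.045 0 0 0 0.07;0 0 -0.042 0 0 0 0.07;-0.028 -0.05 0 0 0 0 0.07;-0.028 -0.05 0 0 0 0 0.07'
python3 -m crank '-0.028 -0.05 0 0 0 0 0.07;-0.029 -0.05 0 0 0 0 0.07;0 0 0 0 0 0 0.07;0 0 0 0 0 0 0.07'
cat > look.py <<'E'
from h import *
import sys
cp=camera_params("wrist");s=read_state();im=get_image("wrist");cv2.imwrite(f"pics/{sys.argv[1]}.png",im)
M=R.from_rotvec(s['ee_rot']).as_matrix()
print(s['eef_pos'].round(4),'toolyaw',np.degrees(np.arctan2(M[1,0],M[0,0])).round(2),s['force'].round(1))
for c,st in reds(im):
    p=plane("wrist",c,.051,cp);print(c,p.round(4),'tool d',((p-s['eef_pos'])@M).round(4))
E
python3 look.py wrist4
```

```text
time_s: 9.62
eef_pos: [0.5023, 0.144, 0.1515]
ee_rot: [-3.14, -0.066, -0.003]
force: [-0.4, 0.6, -0.8]
finger_gap: 0.798
gripper_force: 0.0
time_s: 10.12
eef_pos: [0.4413, 0.2404, 0.1508]
ee_rot: [3.14, 0.07, 0.001]
force: [0.1, 0.4, -0.1]
finger_gap: 0.796
gripper_force: 0.0
[0.4413 0.2404 0.1508] toolyaw 2.54 [ 0.1  0.4 -0.1]
[496.8  87.8] [0.5605 0.0445 0.051 ] tool d [0.1103 0.201  0.1   ]
[281.1 205. ] [0.439  0.2397 0.051 ] tool d [-0.0024  0.0006  0.0998]
```

View pics/wrist4.png

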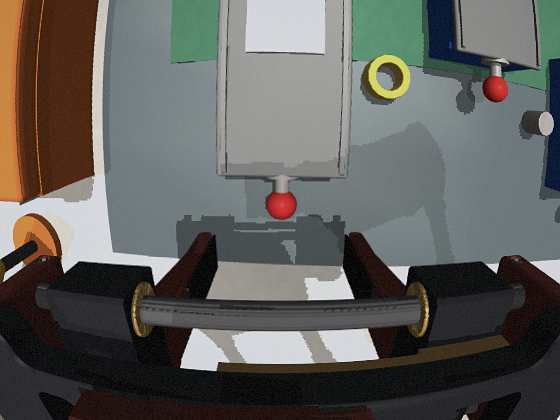

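A's knob is at (281,205), and its lid edges are in line with the tool. Descending and feeling the weight.

```bash
python3 -m crank '-0.002 0 0.03 0 0 0 0.06;0 0 0.04 0 0 0 0.06;0 0 0.04 0 0 0 0.06;0 0 0.008 0 0 0 0.05;0 0 0 0 0 0 0.015;0 0 0 0 0 0 0.015;0 0 0 0 0 0 0.015;0 0 0 0 0 0 0.015' 20
python3 -m crank '0.001 0 -0.004 0 0 0 0.015;0.001 0 -0.004 0 0 0 0.015;0.001 0 -0.004 0 0 0 0.015;0 0 0 0 0 0 0.015;0 0 0 0 0 0 0.015;0 0 0 0 0 0 0.015' 20
cat > feel.py <<'E'
from h import *
a=[]
for i in range(4):
    s=read_state();a.append(s['force']);get_image("wrist")
f=np.mean(a,0);print(f.round(2),'lift corrected',(-f[2]-f[0]/4).round(2),s['eef_pos'].round(4))
E
python3 feel.py
```

```text
time_s: 11.18
eef_pos: [0.4401, 0.2408, 0.0346]
ee_rot: [-3.14, -0.068, -0.005]
force: [1.1, -2.0, 6.0]
finger_gap: 0.286
gripper_force: 20.0
time_s: 11.92
eef_pos: [0.4417, 0.2407, 0.0444]
ee_rot: [3.141, 0.069, -0.001]
force: [-0.4, 0.1, -2.4]
finger_gap: 0.286
gripper_force: 20.0
[ 0.06  0.07 -1.79] lift corrected 1.77 [0.4418 0.2407 0.0445]
```

A reads about 1.8 N against 4.6 N for B, so A is empty. I'll set it down and go to C.

```bash
python3 -m crank '-0.001 0 0.004 0 0 0 0.015;-0.001 0 0.004 0 0 0 0.015;-0.001 0 0.003 0 0 0 0.015;0 0 0 0 0 0 0.015;0 0 0 0 0 0 0.06;0 0 0 0 0 0 0.06;0 0 0 0 0 0 0.06;0 0 -0.03 0 0 0 0.07;0 0 -0.045 0 0 0 0.07;0 0 -0.042 0 0 0 0.07'
python3 -m crank '-0.002 0.055 0 0 0 0 0.07;-0.003 0.055 0 0 0 0 0.07;-0.002 0.055 0 0 0 0 0.07;-0.002 0.055 0 0 0 0 0.07;-0.002 0.055 0 0 0 0 0.07;-0.002 0.055 0 0 0 0 0.07;-0.002 0.055 0 0 0 0 0.07;0 0 0 0 0 -5.5 0.07;0 0 0 0 0 0 0.07;0 0 0 0 0 0 0.07'
python3 look.py wrist5
```

```text
time_s: 13.38
eef_pos: [0.4388, 0.2405, 0.1517]
ee_rot: [3.141, 0.068, -0.0]
force: [1.5, 0.5, -0.3]
finger_gap: 0.798
gripper_force: 0.0
time_s: 14.62
eef_pos: [0.4408, -0.1442, 0.1506]
ee_rot: [-3.134, -0.218, -0.0]
force: [-1.2, -0.2, 0.2]
finger_gap: 0.793
gripper_force: 0.0
[ 0.4408 -0.1442  0.1506] toolyaw 7.95 [-1.2 -0.2  0.2]
[87.1 46.5] [0.5602 0.0473 0.051 ] tool d [ 0.1447 -0.1732  0.0996]
[282.1 203.2] [ 0.4403 -0.1458  0.051 ] tool d [-0.0007  0.0015  0.0996]
```

View pics/wrist5.png

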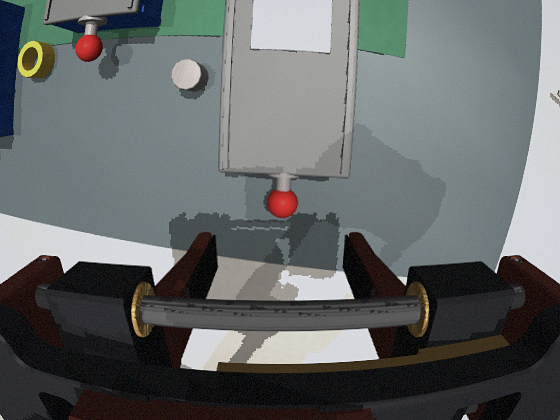

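C's knob is at (282,203), and its axis lies about 3° clockwise of the tool. I'll correct by 2.8°, then descend and feel.

```bash
python3 -m crank '-0.001 0.0015 0.03 0 0 2.8 0.06;0 0 0.04 0 0 0 0.06;0 0 0.04 0 0 0 0.06;0 0 0.008 0 0 0 0.05;0 0 0 0 0 0 0.015;0 0 0 0 0 0 0.015;0 0 0 0 0 0 0.015;0 0 0 0 0 0 0.015' 20
python3 -m crank '0.001 0 -0.004 0 0 0 0.015;0.001 0 -0.004 0 0 0 0.015;0.001 0 -0.004 0 0 0 0.015;0 0 0 0 0 0 0.015;0 0 0 0 0 0 0.015;0 0 0 0 0 0 0.015' 20
python3 feel.py
```

```text
time_s: 15.68
eef_pos: [0.4411, -0.1467, 0.0345]
ee_rot: [3.137, 0.142, 0.005]
force: [-0.3, 0.9, 5.2]
finger_gap: 0.281
gripper_force: 20.0
time_s: 16.42
eef_pos: [0.4428, -0.146, 0.0444]
ee_rot: [-3.138, -0.143, 0.001]
force: [1.0, -0.1, -1.4]
finger_gap: 0.284
gripper_force: 20.0
[ 0.54  0.07 -1.62] lift corrected 1.48 [ 0.4428 -0.146   0.0445]
```

C reads about 1.5 N, so it is empty too. I'll set it down, release, and check everything before handing in.

```bash
python3 -m crank '-0.001 0 0.004 0 0 0 0.015;-0.001 0 0.004 0 0 0 0.015;-0.001 0 0.003 0 0 0 0.015;0 0 0 0 0 0 0.015;0 0 0 0 0 0 0.06;0 0 0 0 0 0 0.06;0 0 0 0 0 0 0.06;0 0 -0.03 0 0 0 0.07;0 0 -0.045 0 0 0 0.07;0 0 -0.045 0 0 0 0.07'
python3 -m crank '-0.03 0 -0.04 0 0 0 0.07;0 0 0 0 0 0 0.07;0 0 0 0 0 0 0.07'
python3 - <<'E'
from h import *
cp=camera_params("side");im=get_image("side");cv2.imwrite("pics/side6.png",cv2.resize(im[130:400,110:410],None,fx=2.2,fy=2.2,interpolation=2))
for c,st in reds(im):print(c,plane("side",c,.05,cp).round(4))
E
```

```text
time_s: 17.88
eef_pos: [0.4397, -0.1462, 0.1545]
ee_rot: [-3.138, -0.142, 0.001]
force: [1.3, -0.4, -0.1]
finger_gap: 0.793
gripper_force: 0.0
time_s: 18.25
eef_pos: [0.4101, -0.149, 0.1928]
ee_rot: [-3.138, -0.142, 0.0]
force: [-1.2, 0.1, -0.2]
finger_gap: 0.8
gripper_force: 0.0
[272.5  45.4] [ 0.871  -0.8921  0.05  ]
[347.5  98.5] [ 0.5672 -0.5383  0.05  ]
[384.4 186.2] [ 0.4403 -0.1514  0.05  ]
[308.7 240. ] [0.5604 0.0427 0.05  ]
[365.8 344.1] [0.4386 0.2392 0.05  ]
```

View pics/side6.png

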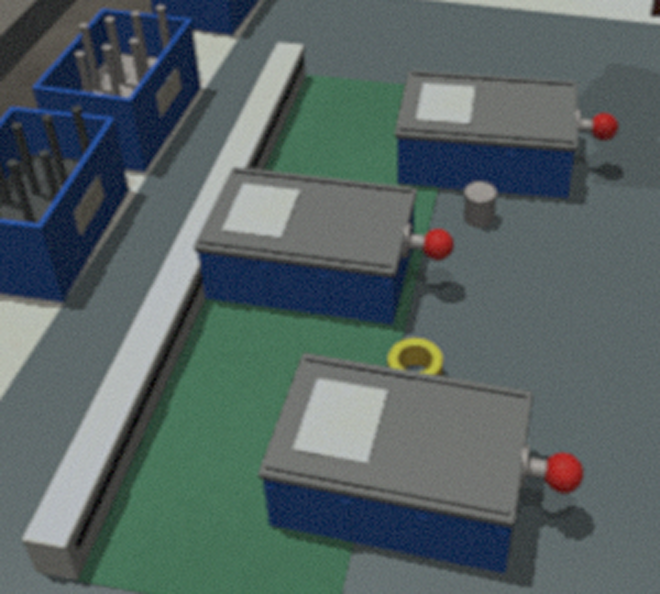

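The final view shows B flush and square at the rail, with its knob at (438,244). A and C are in their places, the tape and socket have not moved, and the arm is clear.

```bash
python3 -c "
from bench import *
print(hand_in())"
```

```text
the job is handed in; nothing more can be done
None
```

Job handed in at about 18 s: the middle tote was the only full one (lift about 4.6 N) and stands flush and square against the rail; the two empties (about 1.8 N and 1.5 N) are in their places, and the tape and socket were not disturbed.

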